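Release the cheese press: ease the load off the pawl, lay it back, wind the plate up

TASK

The cheese has had its time: release the hand press. The ratchet is still loaded, so first ease the crank forward just enough to take the load off the holding pawl, less than one more click, then lay the red pawl right back on its rest without dragging it out of a loaded tooth. Then wind the crank backwards until the brass stop collar comes up snugly, not hard, against the underside of the head, and leave the other things on the bench where they are.

Things in the scene. Friction and masses are not known exactly. Their poses are not given: they have to be found in the camera images.
- press: Steel bench cheese press, bolted down: base 250 x 210 mm, two upright rods, white head 74 x 206 mm (top 240 mm above the table), white mould (100 mm wide) with blue follower under the plate. Origin: centre of the base's underside. x points away from the whey spout, y along the shaft to the ratchet wheel, z up. Shaft: along y, 205 mm above the origin; wheel at its +y end, crank at its -y end.
- ratchet_wheel: Steel ratchet wheel, 120 mm across, 24 hooked teeth 8 mm deep (a click is 15 degrees), between y = 117 and 131 mm of the press. Origin on the shaft at the press's middle; turns about its y. The teeth lean over the pawl's nose: under load the pawl only lifts by forcing the wheel forward (15 to 20 N at its pin). With the wheel eased forward 4 to 12 degrees from its start it lifts freely (1 to 2 N).
- pawl: Red holding pawl, 62 mm long, 0.12 kg, lying on top of the wheel with its nose towards +x of the press in a tooth. Origin on its pivot (x = -60, z = 273 mm of the press; axis along the press's y). It swings up and over towards -x through 135 degrees onto a rest peg and stays there by its weight once past upright; before that it falls back on the wheel.
- pawl_pin (a point): Middle of the pawl's red round side pin: 12 mm thick, along the press's y, standing out beyond the wheel from y = 131 to 192 mm of the press (this point: 163 mm), 50 mm from the pivot axis. At the start it is 49 mm from the pivot towards +x and 7 mm above it; with the pawl on its rest, 40 mm towards -x and 30 mm above it.
- pawl_pivot (a point): Point on the pawl's pivot axis, fixed on the press, beside the middle of the pin (y = 163 mm): centre of the upright circle of 50 mm radius, across the press's y, that pawl_pin follows.
- crank_handle (a point): Middle of the crank's black handle: 26 mm thick, 105 mm long, along the press's y (y = -135 to -240 mm), spinning freely on its pin, 85 mm from the shaft axis; at the start 45 to 60 degrees up from +x. The worn crank hub has up to 0.26 rad of free play on the shaft (1 to 3 N at the handle); where in the play it starts is unknown: feel for the load.
- shaft_crank_end (a point): Point on the shaft axis (z = 205 mm, y = -190 mm of the press), centre of the 85 mm circle of crank_handle. Forward (plate down) takes the top of the crank towards +x, backward (plate up) towards -x. Friction (1 N m) holds the shaft where it is left. At the handle: 16 to 20 N to ease forward, 7 N to wind back at first, 15 N once the plate is clear.
- press_plate (a point): Centre of the top of the round steel press plate (76 mm across, 12 mm thick), pressing on the springy cheese; 118 mm above the table at the start. It moves 22 mm per radian of the shaft.
- stop_collar: Brass collar, 42 mm across and 13 mm high, clamped on the ram above the plate; origin at the centre of its top face. It rises with the plate and ends the travel by meeting the head's underside. Its place on the ram differs each time: 28 to 40 mm below the head at the start.
- head_underside (a point): Centre of the head's flat underside, 175 mm above the table: what the stop collar must come up against.
- milk_bottle_a: White milk bottle with a blue cap, 66 mm wide, 183 mm high, standing on the scale; origin under its base. Leave alone.
- milk_bottle_b: White milk bottle with a green cap, 66 mm wide, 183 mm high; origin under its base. Leave alone.
- milk_bottle_c: White milk bottle with a blue cap, 66 mm wide, 183 mm high; origin under its base. Leave alone.
- spare_mould: Empty white cheese mould, 100 mm wide, 70 mm high; origin under its base. Leave alone.
- spare_follower: Blue follower disc, 83 mm wide, with a knob, 28 mm high; origin under its base. Leave alone.
- ladle: Steel ladle, 300 mm long, 33 mm high, lying along its x; origin on the table below its middle. Leave alone.
- brush: Blue cleaning brush, 200 mm long, lying along its x; origin on the table below its middle. Leave alone.

How it is judged:
On the way, in this order (a step that is already met when the one before it is completed fails the run):
1. the pawl lies back on its rest while the plate is still down on the follower (x of pawl_pin in the frame of press below -0.088 m and z of press_plate in the frame of press below 0.121 m), for 0.2 s.
2. the collar is brought up snug against the head (over 8 N) (contact force between stop_collar and press above 8 N), for 0.1 s.
At the end, for the whole second after the job is handed in: The collar's top face is within 1.5 mm of the head's underside (plate fully up) and at rest, and the pawl lies back on its rest (its pin more than 28 mm behind the pivot) (z of stop_collar in the frame of press above 0.1735 m and x of pawl_pin in the frame of press below -0.088 m and linear speed of stop_collar below 0.005 m/s); the robot touches nothing.
It fails at once if the pawl is dragged out of a loaded tooth (more than 22 N between pawl and wheel while the pawl's pin is raised over 1 mm) (contact force between pawl and ratchet_wheel above 22 N and z of pawl_pin in the frame of press above 0.2815 m).
It fails at once if the wheel is driven back against the pawl (more than 90 N between them) (contact force between pawl and ratchet_wheel above 90 N).
It fails at once if the press is wound a click tighter (plate more than 5.2 mm below its start) (z of press_plate in the frame of press below 0.1128 m).
It fails at once if the collar is jammed hard against the head (more than 75 N) (contact force between stop_collar and press above 75 N).
It fails at once if another thing on the bench is moved by more than 20 mm (distance of any of milk_bottle_a, milk_bottle_b, milk_bottle_c, spare_mould, spare_follower, ladle, brush from where it was at the start of the episode above 0.02 m).
It also fails if it takes over 72 s, if anything falls off the work surface, if the arm or the gripper's body presses on something with over 40 N, if the wrist force passes 120 N, or if a joint passes its speed limit or range.

ROBOT

A 6-joint arm with a two-finger parallel gripper is mounted at the origin on the work surface. World frame = base frame: x ahead of the robot, y to its left, z up, the work surface at z = 0. Lengths are in m, angles in rad, forces in N, time in s.
With the tool pointing down it reaches from about 0.2 to 0.875 m from the base axis. Payload 3.4 kg.
Tool frame: the origin (TCP) lies between the finger pads; the fingertips stand 25 mm ahead of it and the grasp point (between the pads) lies 6 mm ahead of it (r.nose_length is the z of the fingertips in the tool frame, in m); z points along the fingers, x is the direction in which the jaws open and shut, and the axes are right-handed (so a half turn about z gives the same grasp; the last joint's range is limited). The gripper opens to 94 mm and grips with 3 to 60 N. Pads are 16 mm wide; open, the fingers measure 119 mm over their backs; the gripper's body (75 mm by 177 mm) begins 78 mm behind the grasp point.
Start: joints at [1.099, 0.276, 1.505, -0, 1.361, -0.121], TCP at [0.198, 0.54, 0.196] pointing down, gripper open.
Joint ranges: [-2.89, 2.89], [-0.75, 2.08], [0.22, 2.7], [-1.18, 4.32], [0.11, 2.71], [-2.7, 2.7]. Speed limits (rad/s): [2.57, 2.57, 3.14, 3.14, 3.14, 3.14].

INTERFACE

Orientations are given as a unit quaternion [w, x, y, z].
In Python, from plant import r, gripper_to, inverse_kinematics, vision, models, telemetry gives the robot as it stands. Calls block until the motion is done:
- r.move_to(position, orientation): joint-space move of the TCP to a pose.
- r.move_l(position, rot=None, vel=0.15, guard=None): straight line of the TCP; rot=None keeps the orientation; vel is the mean speed in m/s. With guard (N) it stops when the force on the tool has changed by that much, and returns True; else False.
- r.movej(angles): joint-space move.
- gripper_to(opening, f_grip=None): finger opening in m; f_grip is the grip in N (None keeps the last); returns when the fingers have stopped.
- r.hold(seconds).
- inverse_kinematics(position, orientation): joint angles nearest the present ones, or None.
- vision.snapshot(name): name is "scene" or "top"; returns the picture (480x640x3 uint8, red, green, blue); there is no depth.
- vision.get_calibration(name): a dict with "fx", "fy", "cx", "cy" (pixels), "D" ([k1, k2, p1, p2, k3] as OpenCV has them; the pictures are not rectified), "position" and "orientation" of the camera in the world. Camera axes: x right, y down, z forward; pixel columns grow to the right and rows downward; lengths in m; the calibration is good to about 2 mm. A picture is of the moment at which its call begins. get_calibration takes no time and is no camera call.
A pose or a line that the arm cannot do raises r.PlanningError and nothing moves.
- r.sign_off(): hands the job in, once; it reports no verdict.
Trained networks look in the newest picture that a camera, given by its name, has taken for a name from the list of things; names that differ only in an ending like _2 or _b are one class to them, and where a whole thing is asked for, a point or a joint stands for the part that bears it (a point fixed in the world has none). Each returns a list of dicts, best first, with "score" (0 to 1); they miss things now and then, are a little off and sometimes report something else, mostly with a low value. They report only what shows in the picture. A call takes as long as a camera call.
- models.boxes_of(thing, camera): "at" ([x, y, z] in m, in world coordinates, good to about 4 mm: the middle of the surface that is visible of it).
- models.regions_of(thing, camera): "pixels" (480x640 bool, what is visible of it).
- models.mark_of(thing, camera): "at" ([x, y, z] in m, in world coordinates, good to about 4 mm: a listed point, or the origin of a listed thing).
Readings, each from a call of its own:
- telemetry.current_t(): time.
- telemetry.current_joints(): joint angles.
- telemetry.current_dq(): joint speeds.
- telemetry.current_joint_efforts(): joint torques, N m.
- telemetry.current_ee_pos(): TCP position.
- telemetry.current_tool_rot(): TCP orientation.
- telemetry.current_wrist_force(): force on the tool from outside, world axes, zero at the start.
- telemetry.current_torque(): the same for the moment, N m.
- telemetry.current_opening(): finger opening in m.
Only numpy, scipy, OpenCV 4.12 (cv2) and the standard library are available. Lean on these libraries where they do the work, as an engineer would, in place of code of your own. Each camera call takes 0.05 s, during which the arm holds its last target. There are 200 camera calls.

## Working session

There is one attempt and no reset: what is moved stays moved. The work goes in short steps, each a Python script; the robot and the scene stay as the last script left them, time stands still between calls to the robot, and variables do not carry over. Pictures are saved under pics/ and viewed, about 8 in all and at most 12, crops included, and the job is handed in when it is done.

```bash
ls; mkdir -p pics
python3 - <<'E'
from plant import r, vision, models, telemetry as t
import cv2,numpy as np
for c in("scene","top"):
    im=vision.snapshot(c); cv2.imwrite(f"pics/a_{c}.png",im[:,:,::-1])
    k=vision.get_calibration(c); print(c,k)
    for n in("press","ratchet_wheel","pawl","pawl_pin","pawl_pivot","crank_handle","shaft_crank_end","press_plate","stop_collar","head_underside","milk_bottle_a","spare_mould","spare_follower","ladle","brush"):
        print(n,[(np.round(d["at"],3).tolist(),round(d["score"],2)) for d in models.mark_of(n,c)[:3]])
print(t.current_t(),t.current_ee_pos(),t.current_tool_rot(),t.current_wrist_force(),r.nose_length)
E
```

```text
pics
scene {'fx': 574.5329181422562, 'fy': 574.5329181422562, 'cx': 320.0248441623504, 'cy': 238.27887450419473, 'D': array([-0.14102674,  0.        ,  0.        ,  0.        ,  0.        ]), 'position': array([ 1.50801676, -0.44167921,  1.40789173]), 'orientation': array([-0.29898561,  0.79848233,  0.48742235, -0.18828976])}
press [([0.562, -0.008, -0.001], 0.94)]
ratchet_wheel []
pawl []
pawl_pin [([0.604, 0.15, 0.279], 0.53)]
pawl_pivot [([0.557, 0.168, 0.267], 0.81)]
crank_handle [([0.546, -0.206, 0.272], 0.68)]
shaft_crank_end [([0.558, -0.011, 0.141], 0.63), ([0.71, 0.288, 0.002], 0.56)]
press_plate [([0.565, -0.014, 0.121], 0.73)]
stop_collar [([0.708, 0.286, -0.001], 0.57), ([0.561, -0.01, 0.14], 0.51)]
head_underside [([0.561, -0.006, 0.176], 0.69)]
milk_bottle_a [([0.552, 0.509, 0.085], 0.87), ([0.582, -0.434, 0.004], 0.78), ([0.708, 0.284, 0.003], 0.57)]
spare_mould [([0.794, -0.209, 0.004], 0.82)]
spare_follower [([0.782, 0.076, -0.0], 0.98)]
ladle [([0.327, -0.417, 0.003], 0.73)]
brush [([0.582, -0.436, 0.004], 0.65), ([0.319, 0.301, 0.0], 0.57), ([0.54, -0.206, 0.272], 
[... 362 characters left out ...]
tchet_wheel []
pawl []
pawl_pin [([0.605, 0.153, 0.283], 0.59)]
pawl_pivot [([0.554, 0.166, 0.272], 0.63), ([0.564, -0.007, 0.119], 0.54)]
crank_handle [([0.543, -0.208, 0.275], 0.92)]
shaft_crank_end []
press_plate [([0.561, -0.005, 0.12], 0.63)]
stop_collar [([0.587, -0.429, -0.001], 0.64)]
head_underside [([0.56, -0.008, 0.174], 0.81)]
milk_bottle_a [([0.585, -0.43, 0.001], 0.85)]
spare_mould [([0.79, -0.211, 0.001], 0.73)]
spare_follower [([0.791, 0.072, -0.002], 0.97)]
ladle [([0.327, -0.414, 0.0], 0.63)]
brush [([0.321, 0.304, 0.0], 0.82)]
1.6 [0.19762395 0.5400212  0.19588619] [-2.44886781e-05  8.19650793e-01  5.72863489e-01  3.07218795e-05] [-1.08293633  0.72302866  0.77893182] 0.025
```

View pics/a_scene.png

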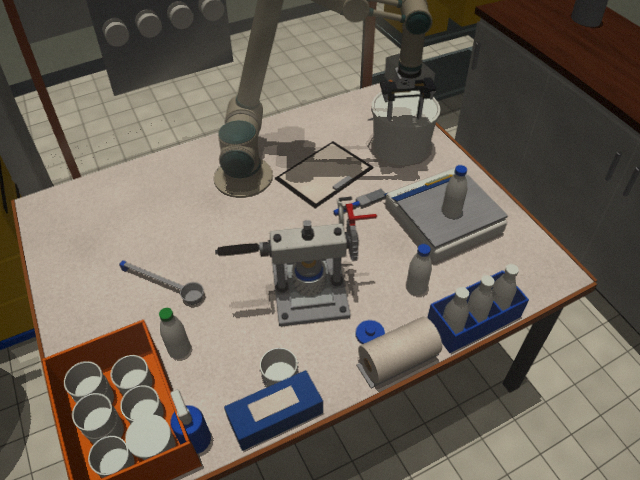

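View pics/a_top.png

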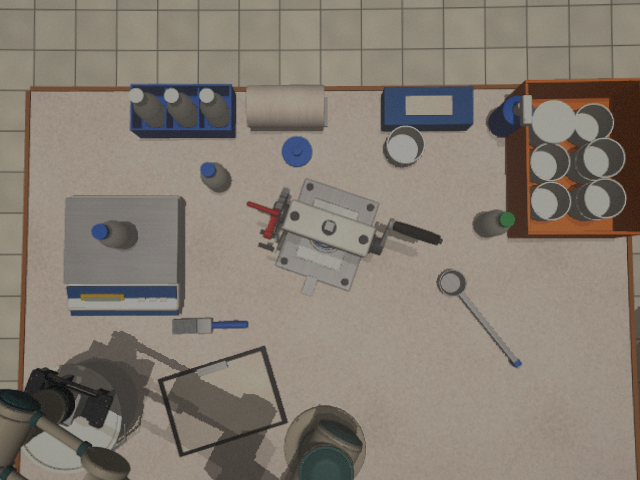

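The overview shows the press yawed about -19° with the spout towards the robot. The crank handle is at top px (417,232) and the red pawl and pin at (265,215). Space around both is free. Next I'll refine the pose by fitting the marks.

```bash
cat > h.py <<'E'
from plant import r, gripper_to, inverse_kinematics, vision, models, telemetry as t
import numpy as np, json
from scipy.spatial.transform import Rotation as R
def load():
    global P,YAW,Q,A0
    d=json.load(open("pose.json")); P=np.array(d["p"]); YAW=d["yaw"]; A0=d["a"]
    c,s=np.cos(YAW),np.sin(YAW)
    q=R.from_matrix(np.array([[c,s,0],[s,-c,0],[0,0,-1]])).as_quat(); Q=np.roll(q,1)
def W(l): return P+R.from_euler("z",YAW).apply(l)       # press -> world
def L(w): return R.from_euler("z",-YAW).apply(np.asarray(w)-P)
def Lv(v): return R.from_euler("z",-YAW).apply(v)
TIP=np.array([0,0,0.006])                               # TCP is 6 mm above grasp point (tool down)
E
python3 - <<'E'
from h import *
from scipy.optimize import least_squares
loc={"press":[0,0,0],"pawl_pin":[-.011,.163,.280],"pawl_pivot":[-.06,.163,.273],"press_plate":[0,0,.118],"head_underside":[0,0,.175]}
obs=[]
for k in range(4):
  for c in("scene","top"):
    vision.snapshot(c)
    for n in("press","pawl_pin","pawl_pivot","crank_handle","head_underside"):
      m=models.mark_of(n,c)
      if m and m[0]["score"]>.4: obs.append((n,c,np.array(m[0]["at"])))
def f(v):
  out=[]
  for n,c,w in obs:
    l=[.085*np.cos(v[3]),-.1875,.205+.085*np.sin(v[3])] if n=="crank_handle" else loc[n]
    out.append(R.from_euler("z",v[2]).apply(l)+[v[0],v[1],0]-w)
  return np.ravel(out)/.003
s=least_squares(f,[.56,-.007,-.32,.9],loss="soft_l1"); v=s.x; print(v,np.degrees(v[2:]),len(obs))
e=s.fun.reshape(-1,3)*3
for n in dict.fromkeys(o[0] for o in obs):
  for c in("scene","top"):
    i=[j for j,o in enumerate(obs) if o[:2]==(n,c)]
    if i: print(n,c,len(i),e[i].mean(0).round(1),e[i].std(0).round(1))
json.dump(dict(p=[v[0],v[1],0],yaw=v[2],a=v[3]),open("pose.json","w"))
import h; h.load()
for nm,l in(("handle",[.085*np.cos(v[3]),-.19,.205+.085*np.sin(v[3])]),("hend",[-.085,-.19,.205]),("pin",loc["pawl_pin"]),("pinup",[-.06,.163,.323]),("rest",[-.1,.163,.303])):
  for up in(0,.1):
    p=h.W(l)+h.TIP+[0,0,up]; q=inverse_kinematics(p,h.Q); print(nm,up,p.round(3),None if q is None else np.round(q,2))
print(t.current_t())
E
```

```text
[ 0.56110673 -0.00786908 -0.33676414  0.94248112] [-19.29516372  54.00019073] 40
press scene 4 [ -1.5  -0.4 -43.3] [ 0.7  1.3 76.1]
press top 4 [-1.1 -1.3 -0.5] [1.1 0.8 1.4]
pawl_pin scene 4 [ 0.  -0.2  0.5] [1.5 2.3 0.4]
pawl_pin top 4 [-48.1  18.4  68.5] [ 78.4  35.2 122.1]
pawl_pivot scene 4 [ 0.2 -5.6  2.4] [0.9 1.3 1.8]
pawl_pivot top 4 [4.5 0.6 0.6] [0.6 0.5 1.4]
crank_handle scene 4 [ 0.4  3.5 -0.1] [1.1 0.9 1.5]
crank_handle top 4 [ 0.7  5.3 -1.1] [0.7 1.8 1. ]
head_underside scene 4 [-0.1 -2.6  0. ] [1.2 1.5 1.5]
head_underside top 4 [1.2 0.8 1. ] [1.2 0.3 0.6]
handle 0 [ 0.545 -0.204  0.28 ] [-0.48  0.25  1.33 -0.    1.56 -0.14]
handle 0.1 [ 0.545 -0.204  0.38 ] [-0.48  0.25  1.11 -0.    1.79 -0.14]
hend 0 [ 0.418 -0.159  0.211] [-0.52  0.07  1.73 -0.    1.34 -0.18]
hend 0.1 [ 0.418 -0.159  0.311] [-0.52  0.03  1.53 -0.    1.58 -0.18]
pin 0 [0.605 0.15  0.286] [ 0.13  0.32  1.23 -0.    1.6   0.47]
pin 0.1 [0.605 0.15  0.386] [ 0.13  0.32  0.99 -0.    1.83  0.47]
pinup 0 [0.558 0.166 0.329] [ 0.17  0.25  1.23 -0.    1.67  0.51]
pinup 0.1 [0.558 0.166 0.429] [ 0.17  0.26  0.97 -0.    1.91  0.51]
rest 0 [0.521 0.179 0.309] [ 0.2   0.2   1.34 -0.    1.61  0.54]
rest 0.1 [0.521 0.179 0.409] [ 0.2   0.2   1.1  -0.    1.84  0.54]
4.0
```

Run:
```python
from h import *; import h; h.load(); from h import Q,A0
r.move_l([.198,.54,.42],vel=.25)
g=W([.085*np.cos(A0),-.19,.205+.085*np.sin(A0)])+TIP
r.move_to(g+[0,0,.12],Q); print(t.current_t(),t.current_ee_pos())
gripper_to(.06,5)
b=t.current_wrist_force(); print("base",b.round(2))
print(r.move_l(g,vel=.1,guard=6)); print(t.current_t(),L(t.current_ee_pos()).round(4),Lv(t.current_wrist_force()-b).round(2))
gripper_to(.02,4); r.hold(.2)
print(t.current_opening(),Lv(t.current_wrist_force()-b).round(2),t.current_t())
json.dump(b.tolist(),open("base.json","w"))
```

```text
7.9333 [ 0.54574121 -0.2028709   0.3998966 ]
base [-0.34 -0.36  0.23]
False
9.9833 [ 0.0504 -0.1901  0.2805] [-0.5  -0.03 -1.04]
0.020179613895725087 [-0.35  0.14 -0.86] 10.9583
```

Run:
```python
from h import *; import cv2
a=vision.snapshot("scene")[190:310,160:320]
b=vision.snapshot("top")[170:290,330:490]
im=np.hstack([cv2.resize(x,(400,300),interpolation=2) for x in(a,b)]); cv2.imwrite("pics/b.png",im[:,:,::-1])
for c in("scene","top"): print([(np.round(d["at"],3),d["score"]) for d in models.mark_of("crank_handle",c)])
```

```text
[(array([ 0.547, -0.206,  0.271]), 0.7)]
[(array([ 0.546, -0.205,  0.274]), 0.83)]
```

View pics/b.png

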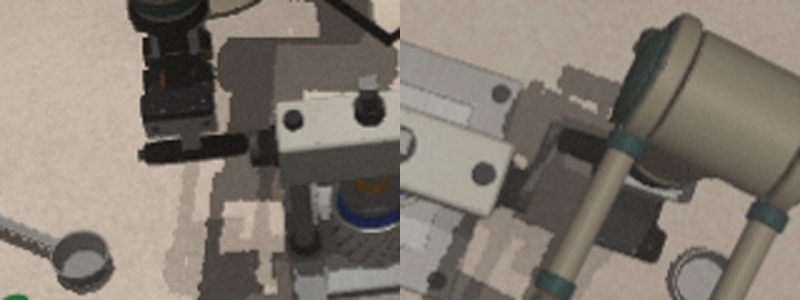

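Run:
```python
from h import *; import h; h.load()
b=np.array(json.load(open("base.json")))
gripper_to(.012,4); r.hold(.1)
print(t.current_opening(),Lv(t.current_wrist_force()-b).round(2),t.current_t())
```

```text
0.012040861358371424 [ 0.99  0.16 -0.56] 11.6333
```

```bash
cat >> h.py <<'E'
import cv2
def proj(c,w):
    k=vision.get_calibration(c); q=k["orientation"]; M=R.from_quat(np.roll(q,-1)).as_matrix().T
    K=np.array([[k["fx"],0,k["cx"]],[0,k["fy"],k["cy"]],[0,0,1]])
    return cv2.projectPoints(np.atleast_2d(w).astype(float),cv2.Rodrigues(M)[0],-M@k["position"],K,k["D"])[0].reshape(-1,2)
E
python3 - <<'E'
from h import *; import h; h.load()
im=vision.snapshot("scene").copy()
p=t.current_ee_pos(); q=t.current_tool_rot(); print(q,h.Q,p)
Rt=R.from_quat(np.roll(q,-1))
c=np.array([p+Rt.apply([0,0,.006]),p+Rt.apply([0,0,.025]),p+Rt.apply([.01,0,.006]),p+Rt.apply([-.01,0,.006])])
a=h.A0; hd=np.array([W([.085*np.cos(a),y,.205+.085*np.sin(a)]) for y in(-.135,-.19,-.24)])
x0,y0,s=180,160,6
big=cv2.resize(im[y0:y0+95,x0:x0+130],None,fx=s,fy=s,interpolation=2)
for pts,col in((c,(255,0,255)),(hd,(0,255,0))):
  for u,v in proj("scene",pts): cv2.circle(big,(int((u-x0+.5)*s),int((v-y0+.5)*s)),4,col,1)
print(proj("scene",c).round(1).tolist(),proj("scene",hd).round(1).tolist())
cv2.imwrite("pics/c.png",np.clip(big[:,:,::-1].astype(float)*1.6,0,255))
E
```

```text
[-1.52356294e-05  9.85856978e-01 -1.67588839e-01 -1.67029933e-05] [ 0.          0.9858572  -0.16758752  0.        ] [ 0.54546423 -0.20368951  0.27976094]
[[237.6, 248.4], [238.5, 253.1], [237.8, 251.4], [237.5, 245.6]] [[258.7, 246.2], [237.6, 248.4], [218.5, 250.5]][ WARN:0@2.029] global loadsave.cpp:1063 imwrite_ Unsupported depth image for selected encoder is fallbacked to CV_8U.
```

View pics/c.png

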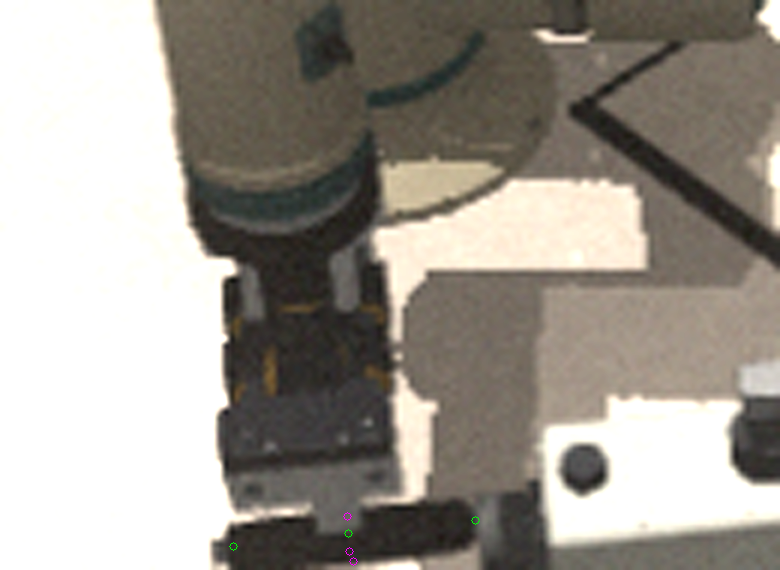

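Run:
```python
from h import *; import h; h.load()
b=np.array(json.load(open("base.json")))
gripper_to(0,4); r.hold(.1)
print(t.current_opening(),Lv(t.current_wrist_force()-b).round(2),t.current_t())
im=vision.snapshot("scene")
s=8;x0,y0=200,215
big=cv2.resize(im[y0:y0+62,x0:x0+90],None,fx=s,fy=s,interpolation=2)
big=(255*(big/255.)**.5).astype(np.uint8)
cv2.imwrite("pics/d.png",big[:,:,::-1])
```

```text
0.0004602950485669224 [-0.44 -0.02 -0.41] 12.175
```

View pics/d.png

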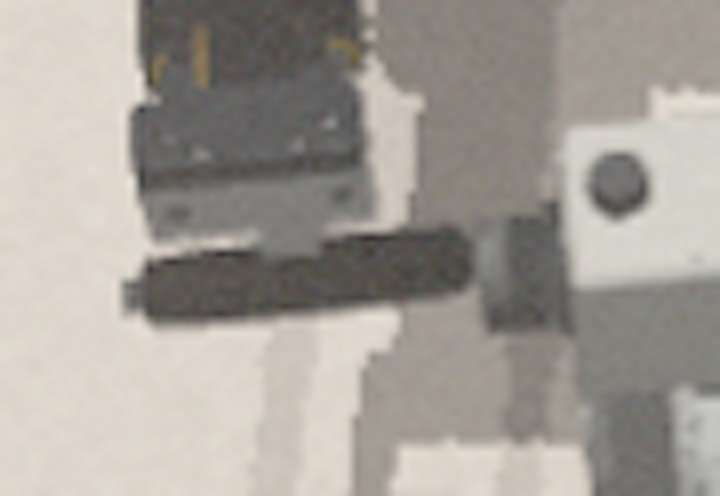

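Run:
```python
from h import *; import h; h.load()
p=t.current_ee_pos()
print(r.move_l(p+[0,0,.05],vel=.1,guard=8),L(t.current_ee_pos()).round(4))
r.hold(.2); b=t.current_wrist_force()
print(r.move_l(p+[0,0,.005],vel=.04,guard=3)); print(L(t.current_ee_pos()).round(4),Lv(t.current_wrist_force()-b).round(2))
for c in("scene","top"):
  vision.snapshot(c); print([(L(d["at"]).round(3),d["score"]) for d in models.mark_of("crank_handle",c)])
print(t.current_t())
```

```text
False [ 0.0497 -0.19    0.3294]
False
[ 0.0501 -0.1901  0.2851] [-0.15 -0.6  -0.54]
[(array([ 0.049, -0.195,  0.273]), 0.85)]
[(array([ 0.05 , -0.195,  0.271]), 0.87), (array([-0.065,  0.162,  0.272]), 0.27)]
14.55
```

Run:
```python
from h import *; import h; h.load()
p=t.current_ee_pos()
r.move_l(p+[0,0,.06],vel=.15)
r.move_l(W([.05,-.29,.34]),vel=.15); r.move_l(W([.05,-.29,.28]),vel=.15)
p=t.current_ee_pos(); out=[]
for c in("scene","top"):
  im=vision.snapshot(c)
  u,v=proj(c,p+[0,0,-.025])[0]; x0,y0=int(u)-35,int(v)-45
  big=cv2.resize(im[y0:y0+75,x0:x0+70],None,fx=5,fy=5,interpolation=2); big=(255*(big/255.)**.5).astype(np.uint8)
  for dz,col in((-.025,(255,0,255)),(-.006,(0,255,0)),(.072,(255,255,0))):
    u,v=proj(c,p+[0,0,dz])[0]; cv2.circle(big,(int((u-x0+.5)*5),int((v-y0+.5)*5)),4,col,1); print(c,dz,(u-x0+.5)*5,(v-y0+.5)*5)
  out.append(big)
cv2.imwrite("pics/e.png",np.hstack(out)[:,:,::-1]); print(t.current_t(),L(p))
```

```text
scene -0.025 180.90453340004387 228.01332270514166
scene -0.006 174.8624719657434 204.72133097819025
scene 0.072 148.94384255108122 104.25120592216544
top -0.025 181.37125744365164 228.26454259132433
top -0.006 191.6161522825351 226.43145661190204
top 0.072 236.99140879378064 218.3150743086415
16.5667 [ 0.05031028 -0.28944099  0.28061207]
```

View pics/e.png

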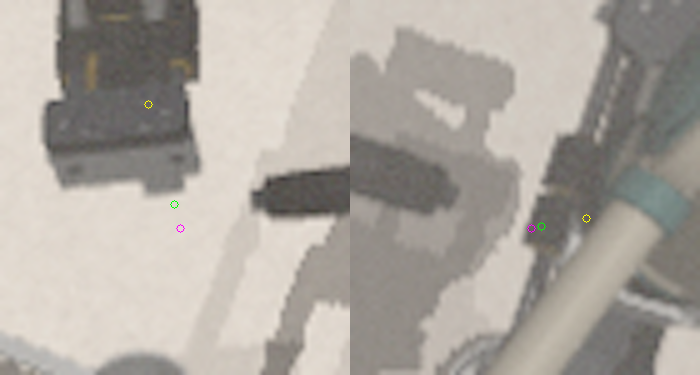

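Both views show the real fingertips about 30 mm higher than telemetry says, so the fingers closed above the handle. I'll measure this offset by touching the flat head top, which is at a known z of 0.240.

Run:
```python
from h import *; import h; h.load()
p=t.current_ee_pos()
r.move_l(p+[0,0,.12],vel=.25)
r.move_l(W([0,-.055,.40]),vel=.25); r.move_l(W([0,-.055,.29]),vel=.15)
r.hold(.2); b=t.current_wrist_force()
print("base",b.round(2),r.move_l(W([0,-.055,.19]),vel=.03,guard=4)); p=t.current_ee_pos()
print(L(p).round(4),Lv(t.current_wrist_force()-b).round(2),"expected TCP z .265, got offset",.265-p[2])
r.move_l(p+[0,0,.05],vel=.15); print(t.current_t())
```

```text
base [-0.13 -0.48  0.16] True
[-0.     -0.055   0.2307] [-1.33  0.42  3.5 ] expected TCP z .265, got offset 0.034328617309725945
21.8167
```

```bash
sed -i 's/^TIP=.*/TIP=np.array([0,0,0.006-.034])   # TCP 6 mm above grasp point; telemetry z reads 34 mm low/' h.py
python3 - <<'E'
from h import *; import h; h.load(); from h import A0
g=W([.085*np.cos(A0),-.19,.205+.085*np.sin(A0)])+TIP
r.move_l(g+[0,0,.07],vel=.25); gripper_to(.06,5); r.hold(.1)
b=t.current_wrist_force()
print(r.move_l(g,vel=.12,guard=6)); print(L(t.current_ee_pos()).round(4),Lv(t.current_wrist_force()-b).round(2))
gripper_to(.01,5); r.hold(.1)
print(t.current_opening(),Lv(t.current_wrist_force()-b).round(2),t.current_t())
json.dump(b.tolist(),open("base.json","w"))
E
```

```text
False
[ 0.0505 -0.1901  0.2464] [ 0.41 -0.29 -0.08]
0.02547521732336545 [-0.77 -0.75  0.47] 25.15
```

```bash
cat >> h.py <<'E'
class Crank:
    "drives the gripped handle round its circle in small steps, giving way to radial force"
    def __init__(s,a,b):
        s.a=a; s.b=np.array(b); s.p0=t.current_ee_pos(); s.a0=a; s.dr=0.; s.e=np.array([np.cos(a),0,np.sin(a)])
        s.dc=np.zeros(3)                       # correction of the circle centre (press axes)
    def force(s):
        F=Lv(t.current_wrist_force()-s.b); n=np.array([np.cos(s.a),0,np.sin(s.a)]); f=np.array([np.sin(s.a),0,-np.cos(s.a)])
        return F@n,F@f,F                       # radial (out), along forward
    def step(s,da,vel=.03,k=.00008):
        s.a+=da; n=np.array([np.cos(s.a),0,np.sin(s.a)])
        s.dc+=n*np.clip(k*s.force()[0],-.0006,.0006)
        l=L(s.p0)+.085*(n-s.e)+s.dc
        r.move_l(W(l),vel=vel); return s.force()
E
python3 - <<'E'
from h import *; import h; h.load(); from h import A0
b=json.load(open("base.json"))
gripper_to(.01,40); c=Crank(A0,b); print([np.round(x,1) for x in c.force()],t.current_t())
ref=None
while A0-c.a<.30:
    fr,ft,F=c.step(-.015)
    print(round(A0-c.a,3),round(fr,1),round(ft,1),round(t.current_t(),2))
    if ft<-9: ref=c.a; break
json.dump(dict(a=c.a,p0=L(c.p0).tolist(),a0=c.a0,dc=c.dc.tolist(),ref=ref),open("crank.json","w"))
E
```

```text
[np.float64(0.8), np.float64(-1.2), array([-0.5,  0.2,  1.4])] 25.3667
0.015 1.1 -1.4 25.62
0.03 0.1 -0.0 25.87
0.045 0.5 -1.3 26.12
0.06 -0.5 -1.4 26.37
0.075 -1.1 0.2 26.62
0.09 -0.5 -1.3 26.87
0.105 0.3 -0.4 27.12
0.12 -0.6 0.3 27.37
0.135 -0.5 0.4 27.62
0.15 -0.1 -0.2 27.87
0.165 -1.4 -0.8 28.12
0.18 2.0 -6.0 28.37
0.195 1.6 -9.8 28.62
```

Run:
```python
from h import *; import h; h.load(); from h import A0
d=json.load(open("crank.json")); b=json.load(open("base.json"))
c=Crank(d["a"],b); c.p0=W(d["p0"]); c.a0=d["a0"]; c.e=np.array([np.cos(c.a0),0,np.sin(c.a0)]); c.dc=np.array(d["dc"])
for i in range(6):
    fr,ft,F=c.step(-(.35-(A0-c.a))/(6-i)); print(round(A0-c.a,3),round(fr,1),round(ft,1),round(t.current_t(),2))
    if ft<-32: print("too hard"); break
json.dump(dict(a=c.a,p0=L(c.p0).tolist(),a0=c.a0,dc=c.dc.tolist()),open("crank.json","w"))
print(t.current_opening())
gripper_to(.06); p=t.current_ee_pos(); r.move_l(p+[0,0,.07],vel=.3)
g=W([-.011,.164,.280])+TIP
r.move_l(W([.04,-.02,.37]),vel=.35); r.move_l(g+[0,0,.05],vel=.35); gripper_to(.04); r.hold(.1)
b=t.current_wrist_force()
print(r.move_l(g,vel=.12,guard=4)); print(L(t.current_ee_pos()).round(4))
gripper_to(.0,4); r.hold(.05)
print(t.current_opening(),Lv(t.current_wrist_force()-b).round(2),t.current_t())
json.dump(b.tolist(),open("base.json","w"))
```

```text
0.221 1.1 -13.1 28.87
0.247 1.1 -14.7 29.12
0.273 0.3 -14.7 29.37
0.298 0.7 -16.0 29.62
0.324 0.1 -16.7 29.87
0.35 0.4 -16.2 30.12
0.02450889310560509
False
[-0.0108  0.1642  0.2523]
0.011553858371225802 [-3.8   0.76  2.98] 34.425
```

Run:
```python
from h import *; import h; h.load()
b=np.array(json.load(open("base.json"))); f=lambda: Lv(t.current_wrist_force()-b)
for i in range(3):
    F=f()
    if abs(F[0])<1.8: break
    r.move_l(t.current_ee_pos()+(W([np.clip(F[0]*.0004,-.0015,.0015),0,0])-W([0,0,0])),vel=.03)
print(L(t.current_ee_pos()).round(4),f().round(1),t.current_opening())
gripper_to(0,12); print(f().round(1))
p0=L(t.current_ee_pos()); a0=np.arctan2(.007,.049); a=a0; dc=np.zeros(3); u=lambda a: np.array([np.cos(a),0,np.sin(a)])
for da in [.03]*3+[.1]*22:
    a=min(a+da,np.radians(139)); n=u(a); F=f()
    dc+=n*np.clip(.00015*(F@n),-.001,.001) if a-a0>.15 else 0
    r.move_l(W(p0+.05*(n-u(a0))+dc),vel=.06); F=f()
    print(round(np.degrees(a),1),"rad %.1f tan %.1f y %.1f"%(F@u(a),F@u(a+np.pi/2),F[1]),round(t.current_t(),2))
    if a-a0<.5 and F@u(a+np.pi/2)<-7 or np.linalg.norm(F)>25: print("STOP"); break
print(t.current_opening(),L(t.current_ee_pos()).round(4),dc.round(4))
vision.snapshot("scene"); print([(L(m["at"]).round(3),m["score"]) for m in models.mark_of("pawl_pin","scene")])
```

```text
[-0.0122  0.1641  0.2525] [ 1.7 -0.2  0.9] 0.012001112487642952
[2.6 1.  0.8]
9.8 rad 1.4 tan -2.3 y 0.1 35.64
11.6 rad 0.8 tan -2.5 y -0.0 35.89
13.3 rad -0.1 tan -1.9 y 1.9 36.14
19.0 rad -0.2 tan -1.0 y 0.8 36.39
24.7 rad -0.1 tan -0.6 y 0.4 36.64
30.5 rad -1.2 tan -0.8 y -0.4 36.89
36.2 rad 0.0 tan -1.3 y -0.2 37.14
41.9 rad -0.3 tan -2.0 y 0.3 37.39
47.7 rad 1.8 tan -1.8 y 1.0 37.64
53.4 rad 2.2 tan -1.0 y -0.8 37.89
59.1 rad 4.5 tan -0.8 y 0.4 38.14
64.9 rad 5.5 tan -1.8 y -0.5 38.39
70.6 rad 5.7 tan -1.9 y 0.2 38.64
76.3 rad 5.9 tan -1.2 y -0.3 38.89
82.0 rad 4.3 tan -2.0 y -0.3 39.14
87.8 rad 1.6 tan -2.2 y 0.3 39.39
93.5 rad 0.8 tan -1.1 y 0.5 39.64
99.2 rad 1.2 tan -1.8 y 1.6 39.89
105.0 rad 1.0 tan -2.5 y 1.6 40.14
110.7 rad 1.7 tan -2.4 y 2.0 40.39
116.4 rad 0.7 tan -1.4 y 1.8 40.64
122.1 rad 0.2 tan -1.9 y 2.3 40.89
127.9 rad 0.6 tan -1.3 y 3.4 41.14
133.6 rad 0.1 tan -1.3 y 3.3 41.39
139.0 rad -1.2 tan -1.7 y 3.2 41.64
0.011314666174032368 [-0.0992  0.1641  0.2827] [0.0006 0.     0.0047]
[(array([-0.098,  0.159,  0.302]), 0.56)]
```

Run:
```python
from h import *; import h; h.load()
gripper_to(.035); r.move_l(t.current_ee_pos()+[0,0,.06],vel=.3)
for c in("scene","top"):
  vision.snapshot(c); print(c,[(L(m["at"]).round(3),round(m["score"],2)) for n in("pawl_pin","crank_handle") for m in models.mark_of(n,c)])
d=json.load(open("crank.json")); u=lambda a: np.array([np.cos(a),0,np.sin(a)])
g=W(np.array(d["p0"])+.085*(u(d["a"])-u(d["a0"]))+d["dc"])
r.move_l(W([.04,-.02,.37]),vel=.35); r.move_l(g+[0,0,.07],vel=.35); gripper_to(.06,5); r.hold(.1)
b=t.current_wrist_force(); print(r.move_l(g,vel=.15,guard=6)); gripper_to(.01,5); r.hold(.05)
print(t.current_opening(),Lv(t.current_wrist_force()-b).round(2),L(t.current_ee_pos()).round(4),t.current_t())
json.dump(b.tolist(),open("base.json","w"))
```

```text
scene [(array([-0.099,  0.162,  0.301]), 0.81), (array([ 0.003, -0.005,  0.115]), 0.34), (array([ 0.068, -0.193,  0.256]), 0.89)]
top [(array([-0.1  ,  0.166,  0.307]), 0.78), (array([ 0.19 ,  0.148, -0.001]), 0.55), (array([-0.001, -0.001,  0.001]), 0.27), (array([ 0.068, -0.192,  0.252]), 0.71), (array([-0.001,  0.003,  0.117]), 0.31)]
False
0.025391992907458034 [-5.23  0.23  2.47] [ 0.0681 -0.19    0.2245] 46.4667
```

```bash
cat > wind.py <<'E'
from h import *; import h; h.load()
d=json.load(open("crank.json")); b=json.load(open("base.json"))
r.move_l(t.current_ee_pos()+W([-.0008,0,0])-W([0,0,0]),vel=.03)
gripper_to(.01,45); c=Crank(d["a"],b); s=c.a; eng=None; H=[]; n=0
while c.a-s<2.45 and t.current_t()<66:
    coarse=eng is None or c.a-eng<1.33
    fr,ft,F=c.step(.07 if coarse and eng else .04 if coarse else .015, vel=.06 if coarse else .03, k=.00015)
    if eng is None and ft>4.5: eng=c.a
    n+=1; print(round(c.a-s,3),round(fr,1),round(ft,1),end=" | ")
    if np.linalg.norm(F)>40: print("BIG"); break
    if not coarse:
        if len(H)>=5 and ft>np.median(H[-8:])+4.5: print("CONTACT"); break
        H.append(ft)
    if eng and c.a-s>.5 and coarse and ft>24: print("EARLY"); break
r.hold(.25); print("eng",eng and eng-s,"force",[np.round(x,1) for x in c.force()],np.round(np.median(H[-8:]) if H else 0,1),t.current_opening(),t.current_t())
json.dump(dict(a=c.a,p0=L(c.p0).tolist(),a0=c.a0,dc=c.dc.tolist()),open("crank.json","w"))
E
python3 wind.py
```

```text
0.04 0.2 0.8 | 0.08 -2.1 -0.4 | 0.12 -2.8 0.9 | 0.16 -3.1 1.2 | 0.2 -1.4 0.4 | 0.24 -1.0 0.8 | 0.28 -2.2 3.0 | 0.32 -1.9 5.6 | 0.39 -1.8 5.7 | 0.46 -2.1 7.2 | 0.53 -1.4 8.5 | 0.6 -4.9 10.0 | 0.67 -4.0 10.1 | 0.74 -3.7 12.1 | 0.81 -4.9 13.5 | 0.88 -2.9 13.2 | 0.95 -2.0 14.0 | 1.02 -1.3 13.6 | 1.09 -0.9 13.9 | 1.16 -1.4 13.4 | 1.23 0.9 14.1 | 1.3 1.7 13.2 | 1.37 0.8 13.2 | 1.44 1.7 14.1 | 1.51 0.5 13.8 | 1.58 0.8 12.7 | 1.65 1.5 13.4 | 1.665 0.8 13.6 | 1.68 0.8 14.2 | 1.695 -0.2 13.9 | 1.71 0.0 14.1 | 1.725 0.3 15.2 | 1.74 1.3 14.3 | 1.755 0.1 14.6 | 1.77 0.4 15.4 | 1.785 0.5 14.1 | 1.8 0.2 14.6 | 1.815 0.5 14.8 | 1.83 0.3 14.0 | 1.845 -0.8 13.4 | 1.86 0.1 13.3 | 1.875 -0.3 14.5 | 1.89 -0.5 14.6 | 1.905 0.5 14.2 | 1.92 1.0 15.0 | 1.935 1.0 15.3 | 1.95 0.4 14.7 | 1.965 -0.5 12.9 | 1.98 0.8 14.4 | 1.995 -0.6 13.3 | 2.01 -0.2 14.0 | 2.025 -0.4 13.0 | 2.04 0.7 13.2 | 2.055 -0.5 13.6 | 2.07 2.8 15.7 | 2.085 2.4 19.9 | CONTACT
eng 0.3200000000000003 force [np.float64(2.0), np.float64(18.3), array([ 6.4,  1.4, 17.3])] 13.5 0.024638583453025754 61.1917
```

Run:
```python
from h import *; import h; h.load()
d=json.load(open("crank.json")); b=json.load(open("base.json"))
c=Crank(d["a"],b); print(np.round(c.step(.006)[:2],1)); r.hold(.2); print(np.round(c.force()[:2],1))
gripper_to(.06); r.move_l(t.current_ee_pos()+[0,0,.1],vel=.25)
out=[]
for n in("scene","top"):
  im=vision.snapshot(n); print(n,[(q,L(m["at"]).round(3),round(m["score"],2)) for q in("pawl_pin","crank_handle","stop_collar","press_plate") for m in models.mark_of(q,n)[:1]])
  if n=="scene": cv2.imwrite("pics/f.png",cv2.resize(im[180:340,220:400],None,fx=3.3,fy=3.3,interpolation=2)[:,:,::-1])
print(t.current_t())
```

```text
[1.1 5.9]
[0.9 7.1]
scene [('pawl_pin', array([-0.1  ,  0.164,  0.303]), 0.66), ('crank_handle', array([-0.072, -0.192,  0.249]), 0.74)]
top [('pawl_pin', array([-0.101,  0.165,  0.308]), 0.93), ('crank_handle', array([-0.071, -0.19 ,  0.247]), 0.65), ('press_plate', array([-0.001,  0.002,  0.154]), 0.64)]
63.6083
```

View pics/f.png

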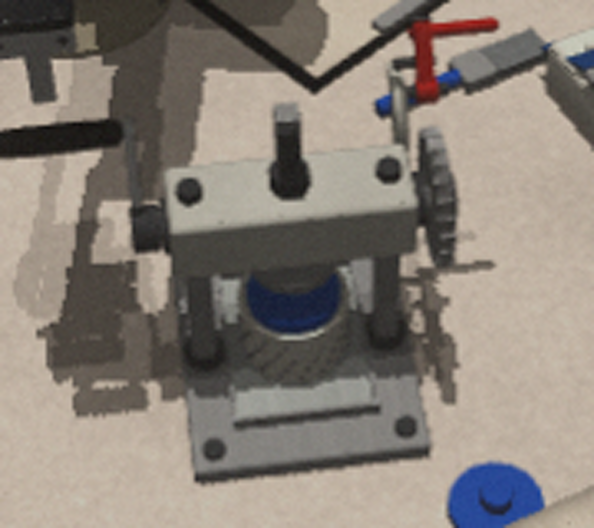

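```bash
python3 -c "
from h import *
print(t.current_t()); r.sign_off()"
```

```text
63.6083
the job is handed in; nothing more can be done
```

The press is released and I handed the job in at 63.6 s of the 72 s allowed; no verdict was reported.

- **Easing the load:** I eased the crank forward about 8°, where the load levelled off at about 16 N.
- **Pawl:** It lifted freely, needing about 2.5 N at most, and I laid it back on its rest. The last pictures put its pin at about x = −100 mm in the press frame, against the −88 mm limit.
- **Winding back:** I wound the crank back until the force on the handle rose from 13.5 N to 18–20 N. That works out to about 20 N at the collar, over the 8 N needed and well under 75 N. The shaft's turn gives about 36 mm of plate rise, and the last picture shows the plate at 154 mm, up from 118 mm.
- **End state:** The gripper is open and 10 cm above the handle, touching nothing. I steered clear of the other things on the bench but did not re-measure them at the end.

**Checks that failed or disagreed:**
- **Telemetry height:** It reads about 34 mm lower than the fingertips really are. My first grasp closed on air above the handle. The pictures showed the error, touching the head's top measured it, and I corrected for it from then on.
- **Final nudge:** A last small push on the crank started from the arm's deflected position, so it let the handle force drop to about 7 N instead of adding any. Shaft friction should hold the collar up, but no camera saw the collar at the end. Its final position rests on the force rise and the plate height, which is good only to about 4 mm.

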